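Find the full battery jar by feel

TASK

The keeper bar locks three identical closed jars in their little rack: swing it by its peg a quarter turn, all the way round to its open stop, and leave it open. Heft the jars to find the heaviest, the one full of spare hearing-aid batteries, and finish still holding that jar upright and steady in the gripper, its underside at least 12 cm above the table, clear of everything else; the two lighter jars must be standing back where they stood. Do not tip any jar over, and leave the charger, glass tray, tweezer and ring bowl alone.

Things in the scene. Friction and masses are not known exactly. Their poses are not given: they have to be found in the camera images.
- rack: fixed wooden plank 90 mm (x) by 335 mm (y) by 8 mm thick, its top 8 mm above the table. Origin at table height under the middle cork mark; its y axis runs along the row of jars. Jar marks at y = -90, 0 and +90 mm (x = 0). At y = +180 mm a steel post 18 mm in diameter carries the keeper bar. The rack stands turned up to 0.3 rad about the vertical.
- keeper (a joint): keeper bar's turn about the vertical post, rad; grows counter-clockwise from above. 0 = closed stop: bar runs from the post along the rack's -y, over all three caps. pi/2 (1.571) = open stop: bar points along the rack's +x, away from the robot. Starts at 0 to 0.08; stays where left; light friction, about 1 N at the peg.
- keeper_peg (a point): centre of the top face of the peg, an upright round black plastic pin 16 mm in diameter that stands 40 mm up from the bar's top, 100 mm from the post's axis; its top is 134 mm above the table. Moves with the bar.
- keeper_hinge (a point): point on the post's vertical axis at the height of the bar's top, 94 mm above the table. The steel bar is 300 mm long from this axis, 14 mm wide, 8 mm thick; its underside is 86 mm above the table, 8 mm above the caps.
- jar_a: one of three identical-looking closed beige plastic jars, upright cylinder 50 mm in diameter, 70 mm tall (twist cap: the top 18 mm, same width), origin at the centre of its underside, z up the jar. Stands on one of the rack's cork marks; which jar on which mark changes. One of the three, full of button batteries, weighs 0.32 to 0.40 kg; the other two, part-filled, weigh 0.09 to 0.17 kg.
- jar_b: one of three identical-looking closed beige plastic jars, upright cylinder 50 mm in diameter, 70 mm tall (twist cap: the top 18 mm, same width), origin at the centre of its underside, z up the jar. Stands on one of the rack's cork marks; which jar on which mark changes. One of the three, full of button batteries, weighs 0.32 to 0.40 kg; the other two, part-filled, weigh 0.09 to 0.17 kg.
- jar_c: one of three identical-looking closed beige plastic jars, upright cylinder 50 mm in diameter, 70 mm tall (twist cap: the top 18 mm, same width), origin at the centre of its underside, z up the jar. Stands on one of the rack's cork marks; which jar on which mark changes. One of the three, full of button batteries, weighs 0.32 to 0.40 kg; the other two, part-filled, weigh 0.09 to 0.17 kg.
- charger: bystander: closed matte black charger with a domed lid, 65 x 95 x 45 mm, origin at the centre of its underside. The bar swings over it with room to spare.
- tray: bystander: frosted glass tray 100 x 160 x 14 mm, origin at the centre of its underside.
- tweezer: bystander: steel tweezer 120 mm long, 10 mm high, lying in the glass tray; origin at its middle underneath.
- bowl: bystander: pale green ceramic ring bowl, 90 mm across and 32 mm high, origin at the centre of its underside.
There are look-alikes about, which are no part of the job. What is shaped like the jar_a but orange or turquoise is not meant.

How it is judged:
By the outcome, as a careful person would: the job done as asked, in the order asked, and still so for the second after the job is handed in, while the arm keeps its last pose, push and grip.
It also fails if it takes over 72 s, if anything falls off the work surface, if the arm or the gripper's body presses on something with over 40 N, if the wrist force passes 120 N, or if a joint passes its speed limit or range.

ROBOT

A 6-joint arm with a two-finger parallel gripper is mounted at the origin on the work surface. World frame = base frame: x ahead of the robot, y to its left, z up, the work surface at z = 0. Lengths are in m, angles in rad, forces in N, time in s.
With the tool pointing down it reaches from about 0.375 to 0.975 m from the base axis. Payload 3.8 kg.
Tool frame: the origin (TCP) lies between the finger pads; the fingertips stand 22 mm ahead of it and the grasp point (between the pads) lies 3 mm ahead of it; z points along the fingers, y is the direction in which the jaws open and shut (so a half turn about z gives the same grasp; the last joint's range is limited). The gripper opens to 85 mm and grips with 20 to 120 N. Pads are 22 mm wide; open, the fingers measure 114 mm over their backs; the gripper's body (76 mm by 85 mm) begins 54 mm behind the grasp point. The pads swing forward as they close: fully open they stand 13 mm farther back than shut.
Start: joints at [-0.037, 0.264, 1.604, -0, 1.274, -0.037], TCP at [0.675, -0, 0.253] pointing down, gripper open.
Joint ranges: [-2.63, 2.63], [-0.94, 2.18], [0.31, 2.57], [-1.31, 4.45], [0, 2.66], [-2.55, 2.55]. Speed limits (rad/s): [2.57, 2.57, 3.14, 3.14, 3.14, 3.14].

INTERFACE

Orientations are given as a rotation vector (axis times angle).
In Python, from workcell import * gives the robot as it stands.
- The arm moves only by the tool step_arm, never from a script. Its argument "motion" is a list that holds one entry, the list of rows, each a list of 7 numbers: the finger opening in m, from 0 to 0.0854, then the shift along the world's x, y, z in m, then the turn, a rotation vector about the world's x, y, z in degrees. A call has exactly 8 rows; each row is the pose to reach, as a shift and turn from the pose measured when the call began; what a row does not reach only later rows make up. A row lasts 1/8 s, in which the tool goes at most 62.5 mm and 10.7 degrees, less where a joint would pass 70% of its speed; a pose out of reach is approached as far as the arm can. A call with a gripper value outside its range is refused whole. The fingers move at their own pace and stop on an object; "newtons" is the grip in N (left out, the last holds). Time passes only in rows, so rows that repeat a pose let the fingers close, or fill a call up. It gives the time, the measured TCP pose, the force and the opening at its end, in the units of the state.
- read_state(): the state, without advancing time (a new reading comes with each control period).
- read_camera(name): name is "scene" or "side" or "wrist"; returns (picture, depth): 384x512x3 uint8, blue, green, red; 384x512 float32, m along the optical axis (not along the pixel's ray), 0 where there is no reading.
- get_calibration(name): a dict with "K" (3x3 intrinsics, pixels), "world_from_camera" (4x4, takes a point from camera to world coordinates). Camera axes: x right, y down, z forward; pixel columns grow to the right and rows downward; lengths in m; the calibration is good to about 2 mm. A picture is of the moment at which its call begins: read the wrist's pose just before it. get_calibration takes no time and is no camera call; for the wrist camera it gives the pose at the moment of the call.
- finish_job(): hands the job in, once; it reports no verdict.
Trained networks look in the newest picture that a camera, given by its name, has taken for a name from the list of things; names that differ only in an ending like _2 or _b are one class to them, and where a whole thing is asked for, a point or a joint stands for the part that bears it (a point fixed in the world has none). Each returns a list of dicts, best first, with "score" (0 to 1); they miss things now and then, are a little off and sometimes report something else, mostly with a low value. They report only what shows in the picture. A call takes as long as a camera call. They do not tell look-alikes from the thing itself.
- spot_in(camera, thing): "xyz" ([x, y, z] in m, in the coordinates of the camera as it stood for that picture, good to about 4 mm: the middle of the surface that is visible of it).
- regions_of(camera, thing): "region" (384x512 bool, what is visible of it).
The state is a dict: "time": time; "q": joint angles; "joint_vel": joint speeds; "joint_torque": joint torques, N m; "tool_pos": TCP position; "tcp_rot": TCP orientation; "wrist_force": force on the tool from outside, world axes, zero at the start; "torque": the same for the moment, N m; "width": opening from 0.0 (shut) to 1.0 (fully open).
Only numpy, scipy, OpenCV 4.12 (cv2) and the standard library are available. Lean on these libraries where they do the work, as an engineer would, in place of code of your own. Each camera call takes 0.05 s, during which the arm holds its last target. There are 200 camera calls.

## Working session

There is one attempt and no reset: what is moved stays moved. The work goes in short steps, Python scripts to look and compute and a tool call to move; the robot and the scene stay as the last step left them, time stands still between calls to the robot, and variables do not carry over. Pictures are saved under pics/ and viewed, on a budget of 10 in all, crops included, one or two more only if the job needs it, and the job is handed in when it is done.

Besides the shell and the picture viewer there is one more tool, called after ">>>" by a JSON object that holds its "api" and its "payload", one argument or row to a line. step_arm: Moves the arm, as the interface text tells. Its arguments: {"type":"object","properties":{"motion":{"type":"array"},"newtons":{"type":"number"}},"required":["motion"]}

```bash
mkdir -p pics
cat > h.py <<'E'
from workcell import *
import numpy as np, cv2
def world(cam,p):
    T=get_calibration(cam)["world_from_camera"]; T=np.array(T); return T[:3,:3]@np.array(p)+T[:3,3]
def cloud(cam,depth):
    c=get_calibration(cam);K=np.array(c["K"]);T=np.array(c["world_from_camera"])
    v,u=np.indices(depth.shape); z=depth
    P=np.stack([(u-K[0,2])/K[0,0]*z,(v-K[1,2])/K[1,1]*z,z],-1)
    return P@T[:3,:3].T+T[:3,3]
E
python3 - <<'E'
from h import *
ims=[]
for c in ["scene","side"]:
    im,d=read_camera(c); np.save(f"{c}_d.npy",d); cv2.imwrite(f"pics/{c}.png",im)
    for t in ["rack","keeper","keeper_peg","jar_a","charger","tray","bowl"]:
        for r in spot_in(c,t)[:6]:
            print(c,t,round(r["score"],2),world(c,r["xyz"]).round(3))
print(read_state())
E
```

```text
scene rack 0.86 [0.485 0.033 0.003]
scene keeper 0.73 [0.484 0.024 0.096]
scene keeper 0.49 [0.487 0.029 0.008]
scene keeper_peg 0.56 [0.486 0.025 0.093]
scene jar_a 0.95 [ 0.358 -0.085  0.054]
scene jar_a 0.93 [ 0.462 -0.221  0.049]
scene jar_a 0.83 [ 0.511 -0.114  0.048]
scene jar_a 0.69 [0.365 0.028 0.04 ]
scene jar_a 0.61 [ 0.503 -0.029  0.05 ]
scene jar_a 0.61 [0.485 0.062 0.053]
scene charger 0.94 [ 0.741 -0.133  0.039]
scene tray 0.7 [0.773 0.099 0.003]
scene bowl 0.75 [ 0.43  -0.387  0.022]
side rack 0.67 [ 0.461 -0.016  0.011]
side keeper 0.96 [0.482 0.013 0.096]
side keeper 0.62 [ 0.461 -0.017  0.006]
side keeper_peg 0.72 [0.478 0.014 0.097]
side jar_a 0.97 [ 0.47  -0.044  0.056]
side jar_a 0.94 [ 0.335 -0.105  0.061]
side jar_a 0.84 [ 0.439 -0.24   0.061]
side jar_a 0.67 [0.454 0.039 0.055]
side jar_a 0.65 [ 0.478 -0.135  0.062]
side jar_a 0.63 [0.342 0.027 0.053]
side charger 0.6 [ 0.711 -0.153  0.033]
side tray 0.73 [0.768 0.092 0.004]
side bowl 0.73 [ 0.445 -0.373  0.016]
{'time': 0.8, 'q': array([-3.68815434e-02,  2.63879080e-01,  1.60395539e+00, -2.79360963e-05,
        1.27376343e+00, -3.69156901e-02]), 'joint_vel': array([ 0.00046298, -0.00029141,  0.00019727, -0.00019678, -0.00117697,
        0.00097465]), 'joint_torque': array([-6.44807847e-05, -5.14978874e+01, -3.67699277e+01, -1.64638532e-04,
        3.90366295e-04,  2.37189766e-06]), 'tool_pos': array([6.74995953e-01, 2.05200601e-06, 2.53317967e-01]), 'tcp_rot': array([ 2.22138432e+00,  2.22147834e+00, -3.63450775e-05]), 'wrist_force': array([ 0.27283748,  0.60269449, -0.00902966]), 'torque': array([-0.02215781,  0.06362462,  0.00074491]), 'width': 1.0001750212773186}
```

View pics/scene.png

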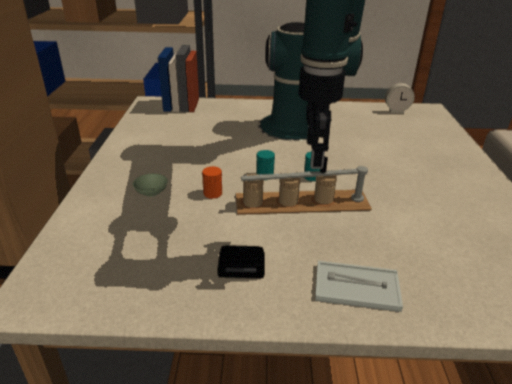

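View pics/side.png

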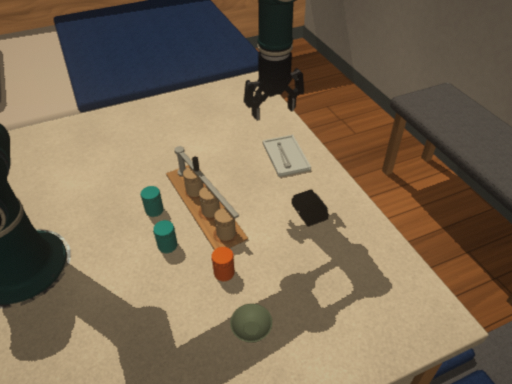

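The scene view shows the rack at (300,200), with the post on the right (362,180) and three beige jars under the bar. Two turquoise look-alikes stand behind it, and an orange one is on the left at (212,182). The side view shows the bar from the post (180,155) to its tip (235,215), with the peg at (195,163). Next I'll fit the rack pose from depth.

Run:
```python
from h import *
for c in ["scene","side"]:
    P=cloud(c,np.load(f"{c}_d.npy")).reshape(-1,3); d=np.load(f"{c}_d.npy").ravel()
    P=P[(d>0)&(P[:,0]>.38)&(P[:,0]<.62)&(abs(P[:,1])<.32)]
    tz=np.median(P[(P[:,2]<.004)][:,2]); print(c,"table z",tz)
    b=P[(P[:,2]>.088)&(P[:,2]<.099)]; 
    # bar
    m=b.mean(0); u,s,v=np.linalg.svd(b[:,:2]-m[:2]); a=v[0]*np.sign(v[0][1]); t=(b[:,:2]-m[:2])@a
    print(" bar n",len(b),m.round(4),"dir",a.round(3),"ang",np.arctan2(-a[0],a[1]).round(3),"ends",(m[:2]+a*t.min()).round(3),(m[:2]+a*t.max()).round(3), s.round(3))
    h=P[(P[:,2]>.103)&(P[:,2]<.136)]; h=h[np.lexsort(h.T)]; print(" high n",len(h)); print(h[:: max(1,len(h)//14)].round(3))
    r=P[(P[:,2]>.005)&(P[:,2]<.011)]
    rect=cv2.minAreaRect(r[:,:2].astype(np.float32)*1000); print(" rack",rect,len(r))
```

```text
scene table z -0.0004900776142506835
 bar n 628 [0.4862 0.0119 0.0932] dir [-0.175  0.985] ang 0.176 ends [ 0.514 -0.144] [0.459 0.164] [2.344 0.119]
 high n 58
[[0.482 0.054 0.103]
 [0.484 0.051 0.104]
 [0.478 0.058 0.107]
 [0.486 0.05  0.108]
 [0.485 0.048 0.111]
 [0.482 0.053 0.112]
 [0.481 0.055 0.116]
 [0.481 0.052 0.119]
 [0.482 0.049 0.122]
 [0.48  0.052 0.124]
 [0.484 0.051 0.129]
 [0.483 0.051 0.131]
 [0.477 0.056 0.134]
 [0.484 0.053 0.135]
 [0.475 0.056 0.135]]
 rack ((478.34649658203125, -33.087860107421875), (96.3851089477539, 418.91168212890625), 5.357128143310547) 1819
side table z -0.0010002227198326885
 bar n 502 [ 0.4822 -0.0012  0.0929] dir [-0.18   0.984] ang 0.181 ends [ 0.509 -0.147] [0.453 0.159] [2.148 0.107]
 high n 69
[[0.48  0.045 0.103]
 [0.472 0.047 0.105]
 [0.467 0.046 0.108]
 [0.478 0.046 0.111]
 [0.47  0.046 0.114]
 [0.468 0.045 0.115]
 [0.468 0.048 0.116]
 [0.47  0.042 0.12 ]
 [0.468 0.045 0.122]
 [0.468 0.051 0.124]
 [0.48  0.047 0.126]
 [0.475 0.046 0.129]
 [0.477 0.052 0.13 ]
 [0.472 0.045 0.131]
 [0.479 0.049 0.132]
 [0.473 0.047 0.133]
 [0.469 0.051 0.134]
 [0.47  0.052 0.136]]
 rack ((470.0298156738281, -10.291595458984375), (596.6290283203125, 155.8794403076172), 83.70942687988281) 1186
```

>>> {"api": "step_arm", "payload": {
  "motion": [
    [[0.0854,-0.05,0.01,0,0,0,0],[0.0854,-0.1,0.02,0,0,0,0],[0.0854,-0.15,0.03,0,0,0,0],[0.0854,-0.197,0.051,0,0,0,0],[0.05,-0.197,0.051,0,0,0,0],[0.05,-0.197,0.051,0,0,0,0],[0.05,-0.197,0.051,0,0,0,0],[0.05,-0.197,0.051,0,0,0,0]]
  ]
}}

```text
time: 1.8
tool_pos: [0.4789, 0.0507, 0.2533]
tcp_rot: [2.222, 2.221, -0.0]
wrist_force: [0.3, -0.4, 0.2]
width: 0.588
```

Run:
```python
from h import *
im,d=read_camera("wrist"); cv2.imwrite("pics/w1.png",im); np.save("w1_d.npy",d)
P=cloud("wrist",d); np.save("w1_P.npy",P)
c=get_calibration("wrist"); print(np.round(c["world_from_camera"],3))
for t in ["rack","keeper","keeper_peg","keeper_hinge","jar_a"]:
    for r in spot_in("wrist",t)[:4]: print(t,round(r["score"],2),world("wrist",r["xyz"]).round(4))
h=P[(P[...,2]>.105)&(P[...,2]<.14)&(d>0)]; print(len(h),h.mean(0) if len(h) else 0)
h=P[(P[...,2]>.128)&(P[...,2]<.14)&(d>0)]; print(len(h),h.mean(0) if len(h) else 0, h.min(0),h.max(0))
```

```text
[[ 1.     0.     0.     0.479]
 [ 0.    -0.964 -0.267  0.118]
 [-0.     0.267 -0.964  0.374]
 [ 0.     0.     0.     1.   ]]
rack 0.71 [0.4715 0.0648 0.0064]
keeper 0.73 [ 0.7211 -0.0916  0.038 ]
keeper 0.59 [0.4714 0.0598 0.0934]
keeper_peg 0.57 [0.4718 0.0566 0.095 ]
keeper_hinge 0.81 [0.4724 0.0629 0.0066]
jar_a 0.98 [ 0.4793 -0.1019  0.0763]
jar_a 0.94 [ 0.3446 -0.0673  0.042 ]
jar_a 0.87 [0.4541 0.0663 0.0752]
jar_a 0.75 [0.3476 0.0465 0.0684]
301 [0.47541355 0.05325003 0.12904891]
223 [0.47539333 0.05181709 0.1331391 ] [0.46829579 0.04378308 0.1286757 ] [0.48233322 0.05885554 0.1352014 ]
```

View pics/w1.png

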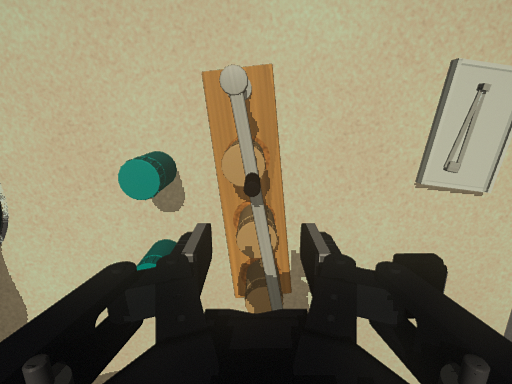

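The wrist view shows the rack running from (237,70) to (265,295), the post at (234,80) and the peg at (252,184). The bar is slightly askew to the rack, and all three jars are under it.

Run:
```python
from h import *
P=np.load("w1_P.npy"); d=np.load("w1_d.npy")
r=max(regions_of("wrist","rack"),key=lambda r:r["score"])["region"]
m=r&(d>0)&(abs(P[...,2]-.008)<.005)
q=P[m]; print("rack",cv2.minAreaRect(q[:,:2].astype(np.float32)*1000), q[:,2].mean())
for lo,hi in[(.0,.05),(.05,.1),(.1,.15)]:
  pass
# edges by row
ys=np.arange(0.0,0.2,.008); L=[];R=[]
for y in ys:
    s=q[abs(q[:,1]-y)<.004]
    if len(s)>5: L.append((s[:,0].min(),y));R.append((s[:,0].max(),y))
for e in(L,R):
    e=np.array(e); f=np.polyfit(e[:,1],e[:,0],1); print("edge slope",f, np.abs(np.polyval(f,e[:,1])-e[:,0]).max())
b=P[(abs(P[...,2]-.094)<.006)&(d>0)&(P[...,1]<.13)&(P[...,0]>.42)&(P[...,0]<.56)]
l=np.polyfit(b[:,1],b[:,0],1); print("bar",l)
p=P[(P[...,2]>.085)&(d>0)&(P[...,1]>.135)&(P[...,0]>.4)&(P[...,0]<.5)]
print("post",len(p),p.min(0),p.max(0))
t=p[p[:,2]>p[:,2].max()-.004];print(t.mean(0),t.min(0),t.max(0))
print(cv2.minEnclosingCircle(t[:,:2].astype(np.float32)*1000))
# caps
for g in [(.4793,-.03),(.4541,.0663)]:
    c=P[(abs(P[...,2]-.078)<.005)&(d>0)&(np.hypot(P[...,0]-g[0],P[...,1]-g[1])<.04)]
    if len(c): print("cap",cv2.minEnclosingCircle(c[:,:2].astype(np.float32)*1000),len(c),c.min(0),c.max(0))
```

```text
rack ((472.561279296875, 7.710906982421875), (90.20177459716797, 335.23089599609375), 6.11961030960083) 0.007616585616982762
edge slope [-0.07347933  0.42648347] 0.020558664067560406
edge slope [-0.10439844  0.51800465] 0.0009024302031782616
bar [-0.18149405  0.48477463]
post 717 [0.44384572 0.13538377 0.08844861] [0.47087714 0.16312346 0.09875712]
[0.45753211 0.14927694 0.09645809] [0.44396894 0.13611857 0.094778  ] [0.47087714 0.16312346 0.09875712]
((457.4482116699219, 149.3072509765625), 13.834115982055664)
cap ((479.810546875, -28.0081729888916), 25.439899444580078) 802 [ 0.45533468 -0.05143274  0.07315114] [ 0.5051093  -0.00342865  0.07988279]
cap ((464.92974853515625, 62.78777313232422), 25.440874099731445) 954 [0.44003705 0.03790093 0.07331481] [0.48972723 0.08688977 0.07995179]
```

>>> {"api": "step_arm", "payload": {
  "motion": [
    [[0.05,-0.0035,0,-0.04,0,0,0],[0.05,-0.0035,0,-0.08,0,0,0],[0.05,-0.0035,0,-0.11,0,0,0],[0.05,-0.0035,0,-0.127,0,0,0],[0.05,-0.0035,0,-0.127,0,0,0],[0.01,-0.0035,0,-0.127,0,0,0],[0.01,-0.0035,0,-0.127,0,0,0],[0.01,-0.0035,0,-0.127,0,0,0]]
  ],
  "newtons": 20
}}

```text
time: 3.15
tool_pos: [0.4759, 0.051, 0.1278]
tcp_rot: [2.22, 2.22, 0.003]
wrist_force: [-0.3, 0.1, 4.0]
width: 0.174
```

Run:
```python
from h import *
s=read_state(); p=s["tool_pos"]; print(p,s["width"]*.0854,s["wrist_force"])
c=np.array([.4575,.1493])
for a in np.linspace(.18,.107+np.pi/2,13): print(round(a,3),(c+.1*np.array([np.sin(a),-np.cos(a)])-p[:2]).round(4))
```

```text
[0.4758822  0.05104561 0.1278443 ] 0.014890790375421894 [-0.33210603  0.05811573  3.96815223]
0.18 [-0.0005 -0.0001]
0.305 [0.0116 0.0029]
0.43 [0.0233 0.0073]
0.554 [0.0343 0.0132]
0.679 [0.0444 0.0205]
0.804 [0.0536 0.0289]
0.929 [0.0617 0.0384]
1.054 [0.0685 0.0488]
1.179 [0.074 0.06 ]
1.303 [0.0781 0.0718]
1.428 [0.0806 0.084 ]
1.553 [0.0816 0.0965]
1.678 [0.081  0.1089]
```

>>> {"api": "step_arm", "payload": {
  "motion": [
    [[0.01,0.0,0.0,0.004,0,0,0],[0.01,0.0116,0.003,0.004,0,0,0],[0.01,0.0233,0.0073,0.004,0,0,0],[0.01,0.0343,0.0132,0.004,0,0,0],[0.01,0.0444,0.0205,0.004,0,0,0],[0.01,0.0536,0.0289,0.004,0,0,0],[0.01,0.0617,0.0384,0.004,0,0,0],[0.01,0.0685,0.0488,0.004,0,0,0]]
  ]
}}

```text
time: 4.15
tool_pos: [0.5448, 0.1008, 0.132]
tcp_rot: [2.221, 2.22, 0.003]
wrist_force: [-4.5, -2.2, -13.4]
width: 0.179
```

>>> {"api": "step_arm", "payload": {
  "motion": [
    [[0.01,0.0051,0.0102,-0.002,0,0,0],[0.01,0.0092,0.022,-0.002,0,0,0],[0.01,0.0117,0.0342,-0.002,0,0,0],[0.01,0.0127,0.0467,-0.002,0,0,0],[0.01,0.0121,0.0591,-0.002,0,0,0],[0.01,0.0118,0.0625,-0.002,0,0,0],[0.01,0.0117,0.064,-0.002,0,0,0],[0.01,0.0117,0.064,-0.002,0,0,0]]
  ]
}}

```text
time: 5.15
tool_pos: [0.5569, 0.1598, 0.132]
tcp_rot: [2.214, 2.217, -0.008]
wrist_force: [-6.5, -21.8, -0.9]
width: 0.174
```

Run:
```python
from h import *
s=read_state(); print(s["tool_pos"],s["wrist_force"])
im,d=read_camera("wrist"); P=cloud("wrist",d)
b=P[(abs(P[...,2]-.094)<.006)&(d>0)&(P[...,0]>.59)&(P[...,0]<.78)&(P[...,1]<.28)&(P[...,1]>.1)]
l=np.polyfit(b[:,0],b[:,1],1) if len(b)>20 else 0; print("bar",len(b),l)
```

```text
[0.55690537 0.15983913 0.13199798] [ -6.50233096 -21.84164677  -0.92554338]
bar 4644 [0.10731745 0.10167079]
```

>>> {"api": "step_arm", "payload": {
  "motion": [
    [[0.01,0,0,0,0,0,0],[0.05,0,0,0,0,0,0],[0.05,0,0,0,0,0,0],[0.05,0,0,0.03,0,0,0],[0.05,0,0,0.08,0,0,0],[0.05,-0.03,-0.05,0.11,0,0,0],[0.0854,-0.06,-0.1,0.13,0,0,0],[0.0854,-0.08,-0.15,0.14,0,0,0]]
  ]
}}

```text
time: 6.2
tool_pos: [0.4786, 0.0093, 0.2767]
tcp_rot: [2.207, 2.215, 0.003]
wrist_force: [0.9, -0.3, 0.7]
width: 0.978
```

>>> {"api": "step_arm", "payload": {
  "motion": [
    [[0.0854,0,-0.05,0,0,0,0],[0.0854,0,-0.1,0,0,0,0],[0.0854,0,-0.12,0,0,0,2],[0.0854,0,-0.12,0,0,0,6],[0.0854,0,-0.12,0,0,0,6],[0.0854,0,-0.12,0,0,0,6],[0.0854,0,-0.12,0,0,0,6],[0.0854,0,-0.12,0,0,0,6]]
  ]
}}

```text
time: 7.2
tool_pos: [0.4788, -0.1103, 0.2768]
tcp_rot: [2.088, 2.327, 0.004]
wrist_force: [0.2, -0.3, 0.0]
width: 1.002
```

```bash
cat >> h.py <<'E'
def caps(fn):
    im,d=read_camera("wrist"); P=cloud("wrist",d); cv2.imwrite(fn,im)
    out=[]
    for k in(-1,0,1):
        g=np.array([.4767,-.0297])+.09*k*np.array([-.107,.994])
        c=P[(abs(P[...,2]-.078)<.006)&(d>0)&(np.hypot(P[...,0]-g[0],P[...,1]-g[1])<.045)]
        if len(c)>30:
            (x,y),r=cv2.minEnclosingCircle(c[:,:2].astype(np.float32)*1000); out.append((k,round(x,1),round(y,1),round(r,1),len(c),(c.mean(0)*1000).round(1), "expect",(g*1000).round(1)))
    b=P[(abs(P[...,2]-.094)<.006)&(d>0)&(P[...,0]>.5)&(P[...,0]<.78)&(P[...,1]<.28)&(P[...,1]>.1)]
    return out,(np.polyfit(b[:,0],b[:,1],1) if len(b)>50 else None)
E
python3 - <<'E'
from h import *
s=read_state(); print(s["tool_pos"],s["tcp_rot"],s["wrist_force"])
o,b=caps("pics/w2.png"); print(*o,b,sep="\n")
E
```

```text
[ 0.47876474 -0.11034205  0.27684662] [2.08774665 2.32741465 0.0043453 ] [ 0.245356   -0.31326172  0.01850629]
(-1, 489.4, -117.2, 25.5, 1273, array([ 489.2, -116.2,   77.4]), 'expect', array([ 486.3, -119.2]))
(0, 479.9, -28.0, 25.5, 1586, array([479.8, -27.7,  77.4]), 'expect', array([476.7, -29.7]))
(1, 465.2, 61.2, 25.2, 1304, array([465.7,  54. ,  77.3]), 'expect', array([467.1,  59.8]))
None
```

View pics/w2.png

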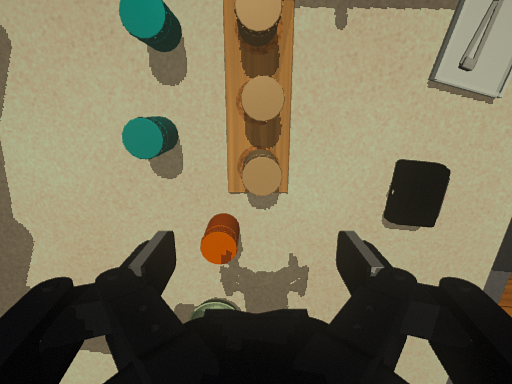

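The caps are at (262,173), (263,99) and (258,10), all upright and now uncovered. I'll heft the nearest jar (k=-1) first.

>>> {"api": "step_arm", "payload": {
  "motion": [
    [[0.0854,0.0106,-0.0069,-0.04,0,0,0],[0.0854,0.0106,-0.0069,-0.09,0,0,0],[0.0854,0.0106,-0.0069,-0.14,0,0,0],[0.0854,0.0106,-0.0069,-0.185,0,0,0],[0.0854,0.0106,-0.0069,-0.215,0,0,0],[0.0854,0.0106,-0.0069,-0.227,0,0,0],[0.0854,0.0106,-0.0069,-0.227,0,0,0],[0.0854,0.0106,-0.0069,-0.227,0,0,0]]
  ]
}}

```text
time: 8.25
tool_pos: [0.4908, -0.1177, 0.0513]
tcp_rot: [2.086, 2.326, 0.006]
wrist_force: [0.6, -0.1, 0.1]
width: 1.001
```

>>> {"api": "step_arm", "payload": {
  "motion": [
    [[0.04,0,0,0,0,0,0],[0.04,0,0,0,0,0,0],[0.04,0,0,0,0,0,0],[0.04,0,0,0,0,0,0],[0.04,0,0,0,0,0,0],[0.04,0,0,0,0,0,0],[0.04,0,0,0,0,0,0],[0.04,0,0,0,0,0,0]]
  ],
  "newtons": 30
}}

```text
time: 9.25
tool_pos: [0.4914, -0.118, 0.0527]
tcp_rot: [2.085, 2.325, 0.007]
wrist_force: [-2.6, -0.2, 6.7]
width: 0.577
```

>>> {"api": "step_arm", "payload": {
  "motion": [
    [[0.04,0,0,0.005,0,0,0],[0.04,0,0,0.015,0,0,0],[0.04,0,0,0.025,0,0,0],[0.04,0,0,0.03,0,0,0],[0.04,0,0,0.03,0,0,0],[0.04,0,0,0.03,0,0,0],[0.04,0,0,0.03,0,0,0],[0.04,0,0,0.03,0,0,0]]
  ]
}}

```text
time: 10.25
tool_pos: [0.4912, -0.1179, 0.0823]
tcp_rot: [2.086, 2.325, 0.006]
wrist_force: [1.4, 0.3, -1.4]
width: 0.578
```

Run:
```python
from h import *
s=read_state(); print(s["tool_pos"],s["wrist_force"],s["width"]*.0854,s["torque"])
for i in range(3):
    read_camera("side"); print(read_state()["wrist_force"][2])
```

```text
[ 0.49116193 -0.11793086  0.08232014] [ 1.35520016  0.34182017 -1.39781357] 0.04937004755951794 [ 0.01216149 -0.01594381 -0.01430088]
-2.1827849101168697
-0.3302119976126152
-0.4690221556448273
```

>>> {"api": "step_arm", "payload": {
  "motion": [
    [[0.04,-0.0015,0.0005,-0.01,0,0,0],[0.04,-0.0015,0.0005,-0.02,0,0,0],[0.04,-0.0015,0.0005,-0.026,0,0,0],[0.04,-0.0015,0.0005,-0.0295,0,0,0],[0.04,-0.0015,0.0005,-0.0298,0,0,0],[0.06,-0.0015,0.0005,-0.0298,0,0,0],[0.0854,-0.0015,0.0005,-0.0298,0,0,0],[0.0854,-0.0015,0.0005,-0.0298,0,0,0]]
  ]
}}

```text
time: 11.4
tool_pos: [0.4901, -0.1175, 0.0529]
tcp_rot: [2.085, 2.325, 0.007]
wrist_force: [-0.5, 0.3, -0.7]
width: 0.999
```

>>> {"api": "step_arm", "payload": {
  "motion": [
    [[0.0854,0,0,0.04,0,0,0],[0.0854,0,0,0.075,0,0,0],[0.0854,-0.004,0.03,0.08,0,0,0],[0.0854,-0.0105,0.0895,0.08,0,0,0],[0.0854,-0.0105,0.0895,0.06,0,0,0],[0.0854,-0.0105,0.0895,0.025,0,0,0],[0.0854,-0.0105,0.0895,0,0,0,0],[0.0854,-0.0105,0.0895,0,0,0,0]]
  ]
}}

```text
time: 12.4
tool_pos: [0.4774, -0.0277, 0.0509]
tcp_rot: [2.087, 2.328, 0.002]
wrist_force: [-0.5, 0.7, 0.4]
width: 1.001
```

>>> {"api": "step_arm", "payload": {
  "motion": [
    [[0.0854,0,0,0,0,0,0],[0.04,0,0,0,0,0,0],[0.04,0,0,0,0,0,0],[0.04,0,0,0,0,0,0],[0.04,0,0,0,0,0,0],[0.04,0,0,0,0,0,0],[0.04,0,0,0,0,0,0],[0.04,0,0,0,0,0,0]]
  ],
  "newtons": 30
}}

```text
time: 13.4
tool_pos: [0.4783, -0.0279, 0.0521]
tcp_rot: [2.086, 2.327, 0.004]
wrist_force: [-2.3, 0.1, 5.5]
width: 0.581
```

>>> {"api": "step_arm", "payload": {
  "motion": [
    [[0.04,0,0,0.005,0,0,0],[0.04,0,0,0.015,0,0,0],[0.04,0,0,0.025,0,0,0],[0.04,0,0,0.03,0,0,0],[0.04,0,0,0.03,0,0,0],[0.04,0,0,0.03,0,0,0],[0.04,0,0,0.03,0,0,0],[0.04,0,0,0.03,0,0,0]]
  ]
}}

```text
time: 14.4
tool_pos: [0.478, -0.0279, 0.0818]
tcp_rot: [2.087, 2.327, 0.003]
wrist_force: [0.3, 0.1, -1.5]
width: 0.581
```

Run:
```python
from h import *
s=read_state(); print(s["tool_pos"],s["wrist_force"],s["width"]*.0854,s["torque"])
for i in range(5):
    read_camera("side"); print(read_state()["wrist_force"][2])
```

```text
[ 0.47804889 -0.02787922  0.08180964] [ 0.28881489  0.06617856 -1.50490772] 0.04961765989882486 [-0.0393228  -0.00093824  0.04223039]
-0.8705314927809229
-1.6519877960067306
-1.2036420478305025
-1.996171005360098
-1.300236819579691
```

Light as well, at about 0.14 kg. I'll put it back and heft the third.

>>> {"api": "step_arm", "payload": {
  "motion": [
    [[0.04,0.0015,0,-0.01,0,0,0],[0.04,0.0015,0,-0.02,0,0,0],[0.04,0.0015,0,-0.026,0,0,0],[0.04,0.0015,0,-0.0293,0,0,0],[0.04,0.0015,0,-0.0296,0,0,0],[0.06,0.0015,0,-0.0296,0,0,0],[0.0854,0.0015,0,-0.0296,0,0,0],[0.0854,0.0015,0,-0.0296,0,0,0]]
  ]
}}

```text
time: 15.65
tool_pos: [0.48, -0.0279, 0.0527]
tcp_rot: [2.086, 2.326, 0.004]
wrist_force: [-0.0, 0.8, -0.2]
width: 0.998
```

>>> {"api": "step_arm", "payload": {
  "motion": [
    [[0.0854,0,0,0.04,0,0,0],[0.0854,0,0,0.075,0,0,0],[0.0854,-0.004,0.03,0.08,0,0,0],[0.0854,-0.013,0.0895,0.08,0,0,0],[0.0854,-0.013,0.0895,0.06,0,0,0],[0.0854,-0.013,0.0895,0.025,0,0,0],[0.0854,-0.013,0.0895,0,0,0,0],[0.0854,-0.013,0.0895,0,0,0,0]]
  ]
}}

```text
time: 16.65
tool_pos: [0.4648, 0.0615, 0.0508]
tcp_rot: [2.088, 2.329, -0.001]
wrist_force: [-0.4, 0.4, -0.2]
width: 0.999
```

>>> {"api": "step_arm", "payload": {
  "motion": [
    [[0.0854,0,0,0,0,0,0],[0.04,0,0,0,0,0,0],[0.04,0,0,0,0,0,0],[0.04,0,0,0,0,0,0],[0.04,0,0,0,0,0,0],[0.04,0,0,0,0,0,0],[0.04,0,0,0,0,0,0],[0.04,0,0,0,0,0,0]]
  ],
  "newtons": 40
}}

```text
time: 17.65
tool_pos: [0.4655, 0.0615, 0.052]
tcp_rot: [2.088, 2.329, -0.0]
wrist_force: [-0.7, -0.5, 5.7]
width: 0.576
```

>>> {"api": "step_arm", "payload": {
  "motion": [
    [[0.04,0,0,0.005,0,0,0],[0.04,0,0,0.015,0,0,0],[0.04,0,0,0.025,0,0,0],[0.04,0,0,0.03,0,0,0],[0.04,0,0,0.03,0,0,0],[0.04,0,0,0.03,0,0,0],[0.04,0,0,0.03,0,0,0],[0.04,0,0,0.03,0,0,0]]
  ]
}}

```text
time: 18.65
tool_pos: [0.4652, 0.0614, 0.0816]
tcp_rot: [2.088, 2.329, -0.001]
wrist_force: [-0.0, 0.3, -3.2]
width: 0.576
```

Run:
```python
from h import *
s=read_state(); print(s["tool_pos"],s["wrist_force"],s["width"]*.0854,s["torque"])
for i in range(5):
    read_camera("side"); print(read_state()["wrist_force"][2])
```

```text
[0.46523425 0.06144968 0.08162681] [-0.04735087  0.25836262 -3.22606822] 0.049229752576703506 [0.04647109 0.02639926 0.04301807]
-4.934369466701544
-3.6428149698181724
-2.5742516671269238
-4.102989226876306
-3.5472470339364355
```

The third jar is heavy, at about 3.7 N, so I'll lift it clear and check.

>>> {"api": "step_arm", "payload": {
  "motion": [
    [[0.04,0,0,0.015,0,0,0],[0.04,0,0,0.045,0,0,0],[0.04,0,0,0.08,0,0,0],[0.04,0,0,0.115,0,0,0],[0.04,0,0,0.145,0,0,0],[0.04,0,0,0.165,0,0,0],[0.04,0,0,0.17,0,0,0],[0.04,0,0,0.17,0,0,0]]
  ]
}}

```text
time: 19.9
tool_pos: [0.4654, 0.0615, 0.2522]
tcp_rot: [2.087, 2.328, 0.0]
wrist_force: [-0.2, 0.3, -4.4]
width: 0.577
```

>>> {"api": "step_arm", "payload": {
  "motion": [
    [[0.04,0.03,-0.01,0,0,0,0],[0.04,0.06,-0.02,0,0,0,0],[0.04,0.09,-0.03,0,0,0,0],[0.04,0.1,-0.03,0,0,0,0],[0.04,0.1,-0.03,0,0,0,0],[0.04,0.1,-0.03,0,0,0,0],[0.04,0.1,-0.03,0,0,0,0],[0.04,0.1,-0.03,0,0,0,0]]
  ]
}}

```text
time: 20.9
tool_pos: [0.5649, 0.0317, 0.2524]
tcp_rot: [2.087, 2.328, 0.001]
wrist_force: [0.7, 0.2, -2.5]
width: 0.573
```

Run:
```python
from h import *
s=read_state(); print(s["tool_pos"],s["tcp_rot"],s["wrist_force"],s["width"]*.0854,s["time"])
ims=[]
for c in ["scene","side"]:
    im,d=read_camera(c); ims.append(im[60:330]); P=cloud(c,d)
    for r in spot_in(c,"jar_a"): print(c,round(r["score"],2),world(c,r["xyz"]).round(3))
    if c=="side":
        for g in [(.4894,-.1172),(.480,-.028)]:
            q=P[(abs(P[...,2]-.078)<.006)&(d>0)&(np.hypot(P[...,0]-g[0],P[...,1]-g[1])<.04)]
            print("cap",cv2.minEnclosingCircle(q[:,:2].astype(np.float32)*1000),len(q))
    b=P[(abs(P[...,2]-.094)<.006)&(d>0)&(P[...,0]>.5)&(P[...,0]<.78)&(P[...,1]<.28)&(P[...,1]>.1)]
    print("bar",len(b),np.polyfit(b[:,0],b[:,1],1))
print(caps("pics/w3.png"))
cv2.imwrite("pics/end.png",np.vstack(ims))
```

```text
[0.56489475 0.03169832 0.252405  ] [2.08687127e+00 2.32849101e+00 7.29167334e-04] [ 0.70575625  0.16396304 -2.51082436] 0.048960279425697015 20.9
scene 0.89 [ 0.508 -0.116  0.058]
scene 0.85 [ 0.361 -0.085  0.049]
scene 0.79 [ 0.5   -0.026  0.058]
scene 0.73 [ 0.462 -0.22   0.047]
scene 0.69 [0.366 0.041 0.047]
scene 0.64 [0.583 0.019 0.242]
bar 553 [0.10622219 0.09841202]
side 0.93 [ 0.438 -0.238  0.062]
side 0.9 [ 0.477 -0.133  0.069]
side 0.8 [0.343 0.028 0.053]
side 0.79 [0.563 0.009 0.254]
side 0.71 [ 0.475 -0.044  0.063]
side 0.7 [ 0.338 -0.101  0.056]
cap ((489.4863586425781, -119.43724060058594), 25.841981887817383) 258
cap ((477.19317626953125, -27.938634872436523), 27.069950103759766) 223
bar 271 [0.10715761 0.09606309]
([(0, 481.1, -27.5, 25.4, 1353, array([481.3, -26.4,  77.5]), 'expect', array([476.7, -29.7]))], array([0.10434607, 0.10047078]))
```

View pics/end.png

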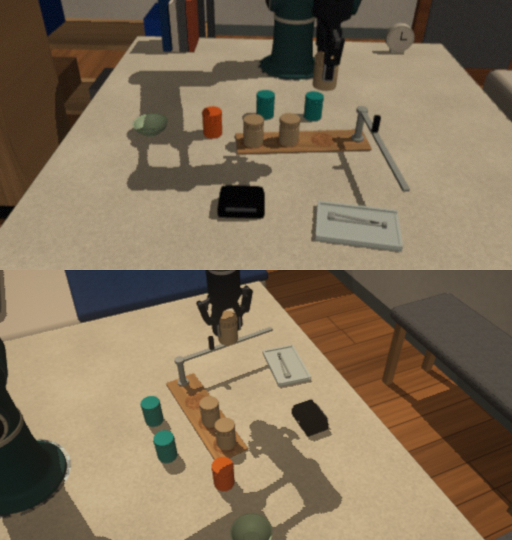

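The jar is held upright in the gripper at scene (325,70) and side (229,328). The two light jars stand on their marks, the bar is open, and the bystanders look untouched.

```bash
python3 -c "
from h import *
s=read_state();print(s['tool_pos'],s['joint_vel'].round(3));print(finish_job())"
```

```text
[0.56532145 0.03151416 0.25231317] [-0.003  0.005 -0.002  0.001 -0.001  0.001]
the job is handed in; nothing more can be done
None
```

I opened the keeper, found the heaviest jar and handed the job in with that jar held upright in the gripper, at about 21 s of the 72 s allowed.

- **Keeper:** I swung it by its peg until it pressed on the open stop at about 22 N, then released it. In the last pictures the bar stood at 0.104–0.107 rad in the world, against a rack turn of 0.107 rad, so it was at the stop or within a few thousandths of a radian of it.
- **Hefting:** the jars at -90, 0 and +90 mm lifted at about 1.1, 1.4 and 3.7 N. The force readings were noisy (about ±1 N), but the heavy jar at +90 mm was clearly apart from the other two.
- **Light jars:** both are standing back on their marks. From the wrist camera, the middle cap is within about 1.5 mm of where it started. The wrist camera no longer saw the -90 mm jar, so only the coarser side camera checked it, and it showed that cap about 2 mm off. The side camera put the middle cap about 3 mm off in x, which disagrees slightly with the wrist view.
- **Held jar:** its underside is about 0.21 m above the table, worked out from the gripper height rather than measured directly. It is clear of everything and the arm was still.
- **Bystanders:** the charger, tray, tweezer and ring bowl look unmoved in the last picture; I did not measure them.

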